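Make up a water kit and a soil kit of sample glassware

TASK

Make up the two field sampling kits from the empty glassware on the bench: the narrow-necked bottle goes in the wide compartment of the three-compartment carrier and one long screw-cap vial in each of its two narrow compartments, and the wide-mouth jar goes in the wide compartment of the two-compartment carrier with the longer of the two crimp-capped vials in its narrow one. Stand every piece upright on its compartment floor and let go of it there; it is glass, so set it down gently rather than letting it drop, and knock nothing over. Leave the short crimp-capped vial, the wash bottle and the crimper where they are.

Things in the scene. Friction and masses are not known exactly. Their poses are not given: they have to be found in the camera images.
- round_bottle: Narrow-necked round bottle of amber glass with a paper label and a black screw cap: body 50 mm in diameter up to 72 mm, sloping shoulder up to 93 mm, cap 28 mm in diameter from 95 mm to the top at 114 mm; about 115 g. Origin at the centre of its underside, z up its axis.
- jar: Straight-sided wide-mouth jar of amber glass with a black lid as wide as the jar: 50 mm in diameter, 66 mm high (lid the upper 17 mm); about 105 g. Origin at the centre of its underside, z up its axis.
- screw_vial_a: One of two identical long screw-cap vials of amber glass with a paper label: 28 mm in diameter up to 80 mm, black cap 25 mm in diameter from 83 mm to the top at 98 mm, white septum in the cap; about 34 g. Origin at the centre of its underside, z up its axis.
- screw_vial_b: The other of the two identical long screw-cap vials, as screw_vial_a.
- crimp_vial_long: Longer of the two vials with a crimped aluminium cap: amber glass without label, 23 mm in diameter up to 60 mm, sloping in to the cap, which is 21 mm in diameter, from 69 mm to the top at 78 mm; about 24 g. Origin at the centre of its underside, z up its axis.
- crimp_vial_short: Shorter of the two crimp-capped vials, not part of either kit: 23 mm in diameter, 46 mm high, about 17 g. It stands among the other glass. Origin at the centre of its underside, z up its axis.
- water_carrier: Three-compartment grey tray fixed to the bench, turned any way: 170 mm long (x), 76 wide (y), 26 high; floor 4 mm above its underside; walls 4 mm, dividers 3 mm thick, 24 high. Origin: centre of its underside, z up. Compartments in a row along x, each 68 mm in y, centred at y = 0: wide one (68 mm in x) at x = -47 mm, narrow ones (44 mm in x) at x = +12 and +59 mm. White card at the wide end.
- soil_carrier: Two-compartment grey tray fixed to the bench, turned any way: 123 mm long (x), 76 wide (y), 26 high; floor 4 mm above its underside; walls 4 mm, divider 3 mm thick, 24 high. Origin: centre of its underside, z up. Compartments along x, each 68 mm in y, centred at y = 0: wide one (68 mm in x) at x = -23.5 mm, narrow one (44 mm in x) at x = +35.5 mm. White card at the wide end.
- wash_bottle: White squeeze wash bottle with a bent spout, not part of the job: 60 mm in diameter, about 175 mm high to the top of the spout. It stands at the robot's left edge of the work. Origin at the centre of its underside.
- crimper: Hand crimper (plier-like tool with black grips) lying on the bench at the robot's right edge of the work, not part of the job: about 230 mm long, 32 mm high. Origin on the bench under the middle of the tool, x along it towards the jaws.

How it is judged (in metres and radians):
At the end, for the whole second after the job is handed in: Bottle and two screw-cap vials (either way round) in the three-compartment carrier, jar and long crimp vial in the other: each axis inside its named compartment, upright within 0.12 rad, underside within 5 mm of the floor, at rest. Short vial, wash bottle and crimper within 20 mm of their start (x of round_bottle in the frame of water_carrier between -0.081 and -0.013 m and y of round_bottle in the frame of water_carrier between -0.032 and 0.032 m and z of round_bottle in the frame of water_carrier between 0 and 0.009 m and x of jar in the frame of soil_carrier between -0.0575 and 0.0105 m and y of jar in the frame of soil_carrier between -0.032 and 0.032 m and z of jar in the frame of soil_carrier between 0 and 0.009 m and x of crimp_vial_long in the frame of soil_carrier between 0.0135 and 0.0575 m and y of crimp_vial_long in the frame of soil_carrier between -0.032 and 0.032 m and z of crimp_vial_long in the frame of soil_carrier between 0 and 0.009 m and ((x of screw_vial_a in the frame of water_carrier between -0.01 and 0.034 m and y of screw_vial_a in the frame of water_carrier between -0.032 and 0.032 m and z of screw_vial_a in the frame of water_carrier between 0 and 0.009 m and x of screw_vial_b in the frame of water_carrier between 0.037 and 0.081 m and y of screw_vial_b in the frame of water_carrier between -0.032 and 0.032 m and z of screw_vial_b in the frame of water_carrier between 0 and 0.009 m) or (x of screw_vial_b in the frame of water_carrier between -0.01 and 0.034 m and y of screw_vial_b in the frame of water_carrier between -0.032 and 0.032 m and z of screw_vial_b in the frame of water_carrier between 0 and 0.009 m and x of screw_vial_a in the frame of water_carrier between 0.037 and 0.081 m and y of screw_vial_a in the frame of water_carrier between -0.032 and 0.032 m and z of screw_vial_a in the frame of water_carrier between 0 and 0.009 m)) and angle between each of round_bottle, jar, screw_vial_a, screw_vial_b, crimp_vial_long's own z axis and vertical below 0.12 rad and linear speed of each of round_bottle, jar, screw_vial_a, screw_vial_b, crimp_vial_long below 0.02 m/s and angular speed of each of round_bottle, jar, screw_vial_a, screw_vial_b, crimp_vial_long below 1 rad/s and distance of each of crimp_vial_short, wash_bottle, crimper from where it was at the start of the episode below 0.02 m); the robot touches nothing.
It fails at once if a piece of glassware is knocked over (tipped more than 1 rad) (angle between any of round_bottle, jar, screw_vial_a, screw_vial_b, crimp_vial_long, crimp_vial_short's own z axis and vertical above 1 rad).
It fails at once if a piece of glassware is driven hard onto a carrier (more than 45 N) (contact force between any of round_bottle, jar, screw_vial_a, screw_vial_b, crimp_vial_long and water_carrier above 45 N or contact force between any of round_bottle, jar, screw_vial_a, screw_vial_b, crimp_vial_long and soil_carrier above 45 N).
It fails at once if a piece of glassware is dropped into its carrier (comes down to within 30 mm of the floor at more than 0.5 m/s) ((horizontal distance between round_bottle and water_carrier below 0.1 m and z of round_bottle in the frame of water_carrier below 0.034 m and linear speed of round_bottle above 0.5 m/s) or (horizontal distance between jar and soil_carrier below 0.1 m and z of jar in the frame of soil_carrier below 0.034 m and linear speed of jar above 0.5 m/s) or (horizontal distance between screw_vial_a and water_carrier below 0.1 m and z of screw_vial_a in the frame of water_carrier below 0.034 m and linear speed of screw_vial_a above 0.5 m/s) or (horizontal distance between screw_vial_b and water_carrier below 0.1 m and z of screw_vial_b in the frame of water_carrier below 0.034 m and linear speed of screw_vial_b above 0.5 m/s) or (horizontal distance between crimp_vial_long and soil_carrier below 0.1 m and z of crimp_vial_long in the frame of soil_carrier below 0.034 m and linear speed of crimp_vial_long above 0.5 m/s)).
It fails at once if the short vial, the wash bottle or the crimper is moved by more than 20 mm (distance of any of crimp_vial_short, wash_bottle, crimper from where it was at the start of the episode above 0.02 m).
It also fails if it takes over 141 s, if anything falls off the work surface, if the arm or the gripper's body presses on something with over 40 N, if the wrist force passes 120 N, or if a joint passes its speed limit or range.

ROBOT

A 6-joint arm with a two-finger parallel gripper is mounted at the origin on the work surface. World frame = base frame: x ahead of the robot, y to its left, z up, the work surface at z = 0. Lengths are in m, angles in degrees, forces in N, time in s.
With the tool pointing down it reaches from about 0.275 to 1 m from the base axis. Payload 8.4 kg.
Tool frame: the origin (TCP) lies at the very end of the fingers, on their centre line; the grasp point (between the pads) lies arm.grip_depth behind it (arm.grip_depth is the distance from the TCP to the grasp point, in m); z points along the fingers, y is the line along which they close (so a half turn about z gives the same grasp; the last joint's range is limited). The gripper opens to 85 mm and grips with 20 to 120 N. Pads are 22 mm wide; open, the fingers measure 114 mm over their backs; the gripper's body (76 mm by 85 mm) begins 54 mm behind the grasp point. The pads swing forward as they close: fully open they stand 13 mm farther back than shut.
Start: joints at [-64.824, 20.225, 93.587, -0, 66.188, -0.138], TCP at [0.267, -0.565, 0.231] pointing down, gripper open.
Joint ranges: [-150.9, 150.9], [-52.94, 120.26], [3.33, 152.33], [-74.26, 254.26], [0, 154.13], [-172.89, 172.89]. Speed limits (degrees/s): [127.2, 127.2, 159.86, 180, 180, 180].

INTERFACE

Orientations are given as a 3x3 rotation matrix whose columns are the frame's x, y, z axes.
In Python, from cell import arm, eyes, ticket, models gives the robot as it stands.
- The arm moves only by the tool arm_command, never from a script. Its argument "targets" is text: rows parted by semicolons, each of 7 numbers parted by spaces: the opening in per cent of the stroke, from 0 (shut) to 100 (fully open), then the shift along the tool's x, y, z in cm, then the turn, a rotation vector about the tool's x, y, z in degrees. In form: fingers x y z rx ry rz; .... A call has 1 to 5 rows; each row is the pose to reach, as a shift and turn from the pose commanded when the call began, along the tool's axes at that moment; what a row does not reach only later rows make up. A row lasts 1/10 s, in which the tool goes at most 50 mm and 8.59 degrees, less where a joint would pass 70% of its speed; a pose out of reach is approached as far as the arm can. A call with a gripper value outside its range is refused whole. The fingers move at their own pace and stop on an object; "grip_force" is the grip in N (left out, the last holds). Time passes only in rows, so rows that repeat a pose let the fingers close. It gives the time, the measured TCP pose, the force, the opening and the grip force at its end, in the units of the state.
- arm.read_state(): the state, without advancing time (a new reading comes with each control period).
- eyes.read_camera(name): name is "scene" or "top" or "wrist"; returns the picture (480x640x3 uint8, red, green, blue); there is no depth.
- eyes.camera_model(name): a dict with "mtx" (3x3 intrinsics, pixels), "extrinsics" (4x4, takes a point from camera to world coordinates); the wrist camera has in their place "tool_from_camera" (4x4, takes a point from camera to tool coordinates, whose origin is the TCP and whose axes are the flange's). Camera axes: x right, y down, z forward; pixel columns grow to the right and rows downward; lengths in m; the calibration is good to about 2 mm. A picture is of the moment at which its call begins: read the wrist's pose just before it. camera_model takes no time and is no camera call.
- ticket.close_job(): hands the job in; it is judged then, once.
Trained networks look in the newest picture that a camera, given by its name, has taken for a name from the list of things; names that differ only in an ending like _2 or _b are one class to them, and where a whole thing is asked for, a point or a joint stands for the part that bears it (a point fixed in the world has none). Each returns a list of dicts, best first, with "p" (0 to 1); they miss things now and then, are a little off and sometimes report something else, mostly with a low value. They report only what shows in the picture. A call takes as long as a camera call.
- models.find_in(camera, query): "xyz" ([x, y, z] in m, in the coordinates of the camera as it stood for that picture, good to about 4 mm: the middle of the surface that is visible of it).
- models.regions_of(camera, query): "region" (480x640 bool, what is visible of it).
The state is a dict: "time_s": time; "q": joint angles; "joint_vel": joint speeds; "tau": joint torques, N m; "eef_pos": TCP position; "tool_rot": TCP orientation; "ft_force": force on the tool from outside, world axes, zero at the start; "wrist_torque": the same for the moment, N m; "opening": opening from 0.0 (shut) to 1.0 (fully open); "gripper_force": force on a finger pad.
Only numpy, scipy, OpenCV 4.12 (cv2) and the standard library are available. Lean on these libraries where they do the work, as an engineer would, in place of code of your own. Each camera call takes 0.05 s, during which the arm holds its last target. There are 200 camera calls.

## Working session

There is one attempt and no reset: what is moved stays moved. The work goes in short steps, Python scripts to look and compute and a tool call to move; the robot and the scene stay as the last step left them, time stands still between calls to the robot, and variables do not carry over. Pictures are saved under pics/ and viewed, at most 14 in all, crops included, and the job is handed in when it is done.

Besides the shell and the picture viewer there is one more tool, called after "Emit:" as name(argument=value, ...), one argument or row to a line, values as JSON. arm_command: Moves the arm, as the interface text tells. Its arguments: {"type":"object","properties":{"targets":{"type":"string"},"grip_force":{"type":"number"}},"required":["targets"]}

```bash
mkdir -p pics; ls; cat > h.py <<'E'
import numpy as np, cv2
from cell import arm, eyes, ticket, models
def save(c,n):
    im=eyes.read_camera(c); cv2.imwrite(f'pics/{n}.png',im[:,:,::-1]); return im
def ext(c):
    m=eyes.camera_model(c)
    if 'extrinsics' in m: return np.array(m['mtx']),np.array(m['extrinsics'])
    s=arm.read_state();T=np.eye(4);T[:3,:3]=s['tool_rot'];T[:3,3]=s['eef_pos']
    return np.array(m['mtx']),T@np.array(m['tool_from_camera'])
def ray(c,uv,z):
    K,E=ext(c); d=E[:3,:3]@np.linalg.inv(K)@[uv[0],uv[1],1]; o=E[:3,3]
    return o+d*(z-o[2])/d[2]
def proj(c,p):
    K,E=ext(c); q=K@(E[:3,:3].T@(np.array(p)-E[:3,3])); return q[:2]/q[2]
def mv(goal,yaw=None):
    "shift in tool axes, cm"
    s=arm.read_state(); R=np.array(s['tool_rot'])
    return np.round(100*R.T@(np.array(goal)-s['eef_pos']),2)
E
python3 - <<'E'
from h import *
print(arm.grip_depth); s=arm.read_state(); print(s)
for c in ('top','scene'):
    save(c,c); K,E=ext(c); print(c,K.tolist(),E.round(3).tolist())
    for n in 'round_bottle jar screw_vial_a crimp_vial_long crimp_vial_short water_carrier soil_carrier wash_bottle crimper'.split():
        for d in models.find_in(c,n)[:3]:
            w=E[:3,:3]@np.array(d['xyz'])+E[:3,3]; print(n,round(d['p'],2),w.round(3),proj(c,w).round())
E
```

```text
pics
0.0187
{'time_s': 0.0, 'q': array([-6.48241340e+01,  2.02629445e+01,  9.36295464e+01, -1.84669954e-03,
        6.61872484e+01, -1.38191458e-01]), 'joint_vel': array([ 0.00617943,  0.0166954 , -0.00421379, -0.07897894,  0.05788542,
        0.00959799]), 'tau': array([-9.62427803e-04, -6.05258346e+01, -3.42067909e+01, -1.21336452e-04,
        9.48950270e-03, -3.81835406e-06]), 'eef_pos': array([ 0.26701833, -0.56456144,  0.23055317]), 'tool_rot': array([[ 9.03972090e-01,  4.27591018e-01, -6.18717639e-04],
       [ 4.27591465e-01, -9.03971230e-01,  1.24696416e-03],
       [-2.61122713e-05, -1.39177918e-03, -9.99999031e-01]]), 'ft_force': array([-0.8768374 ,  0.16573396, -0.55856486]), 'wrist_torque': array([0.05553346, 0.00110626, 0.05177312]), 'gripper_force': 0.0, 'opening': 0.9970346653485953}
top [[440.27605934748317, 0.0, 319.0443844392711], [0.0, 440.27605934748317, 237.3690861994265], [0.0, 0.0, 1.0]] [[-0.007, -0.981, 0.194, 0.27], [-1.0, 0.007, 0.002, 0.02], [-0.003, -0.194, -0.981, 1.418], [0.0, 0.0, 0.0, 1.0]]
jar 0.72 [ 0.556 -0.071  0.063] [349. 231.]
screw_vial_a 0.58
[... 536 characters left out ...]
21939936], [0.0, 0.0, 1.0]] [[0.32, 0.644, -0.695, 1.378], [0.947, -0.23, 0.223, -0.221], [-0.016, -0.73, -0.683, 0.849], [0.0, 0.0, 0.0, 1.0]]
round_bottle 0.63 [ 0.69  -0.071  0.073] [288. 284.]
jar 0.59 [ 0.579 -0.072  0.058] [274. 255.]
screw_vial_a 0.87 [ 0.467 -0.07   0.059] [264. 225.]
screw_vial_a 0.83 [0.593 0.065 0.059] [331. 246.]
crimp_vial_long 0.81 [0.675 0.088 0.044] [353. 271.]
crimp_vial_short 0.56 [0.465 0.086 0.029] [322. 220.]
water_carrier 0.68 [ 0.451 -0.325  0.015] [164. 258.]
soil_carrier 0.73 [0.597 0.065 0.061] [332. 246.]
soil_carrier 0.62 [0.55  0.288 0.012] [405. 228.]
wash_bottle 0.64 [0.511 0.566 0.09 ] [495. 175.]
crimper 0.6 [ 0.496 -0.533  0.021] [ 74. 290.]
```

```bash
python3 -c "
import cv2
a=cv2.imread('pics/top.png')[130:330,190:480];cv2.imwrite('pics/topc.png',cv2.resize(a,(800,552),interpolation=cv2.INTER_CUBIC))
a=cv2.imread('pics/scene.png')[170:330,40:460];cv2.imwrite('pics/scenec.png',cv2.resize(a,(800,305),interpolation=cv2.INTER_CUBIC))"
```

```text
(no output)
```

View pics/topc.png

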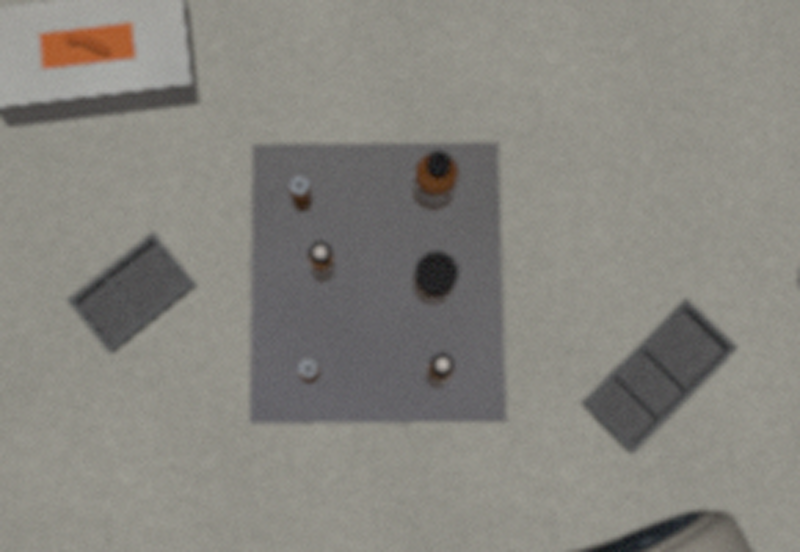

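View pics/scenec.png

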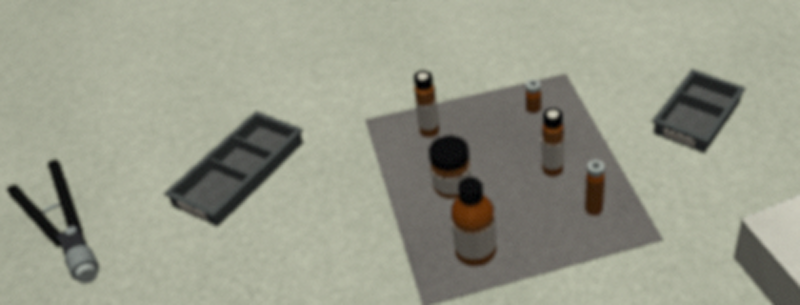

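The top view shows the pieces on the mat with their caps clear: bottle at (438,164), jar (436,272), screw vials (442,364) and (320,251), long crimp vial (300,184) and short one (307,369). The scene view confirms the identities. The white card is on the far-x end of each carrier.

```bash
python3 - <<'E'
from h import *
s=800/290
f=lambda p,z:ray('top',((p[0]+.5)/s-.5+190,(p[1]+.5)/s-.5+130),z)
for n,p,z in [('bottle',(438,164),.114),('jar',(436,273),.066),('screwR',(442,364),.098),('screwL',(320,252),.098),('crimpL',(300,184),.078),('crimpS',(307,368),.046)]:
    print(n,f(p,z).round(4))
eyes.read_camera('top'); 
for n,c in [('water_carrier',[(686,300),(735,347),(631,453),(583,404)]),('soil_carrier',[(153,235),(196,286),(112,352),(70,300)])]:
    P=np.array([f(p,.026)[:2] for p in c]); print(n,'click',P.mean(0).round(4),cv2.minAreaRect((P*1000).astype(np.float32)))
    for d in models.regions_of('top',n)[:2]:
        ys,xs=np.nonzero(d['region']); Q=np.array([ray('top',(x,y),.02)[:2] for x,y in zip(xs,ys)])
        print(round(d['p'],2),len(xs),Q.mean(0).round(3),cv2.minAreaRect((Q*1000).astype(np.float32)))
E
```

```text
bottle [ 0.6784 -0.0691  0.114 ]
jar [ 0.5641 -0.0676  0.066 ]
screwR [ 0.455  -0.0701  0.098 ]
screwL [0.5821 0.0635 0.098 ]
crimpL [0.667 0.087 0.078]
crimpS [0.4588 0.0801 0.046 ]
water_carrier click [ 0.45  -0.325] ((449.84234619140625, -324.68792724609375), (77.27490997314453, 175.21469116210938), 43.76042938232422)
0.83 1409 [ 0.45  -0.328] ((450.93743896484375, -327.9906005859375), (80.20045471191406, 180.9150390625), 43.22991180419922)
soil_carrier click [0.5515 0.2849] ((551.4869384765625, 284.6854248046875), (80.82659912109375, 123.82453918457031), 39.19679641723633)
0.96 1052 [0.553 0.286] ((553.705078125, 285.85418701171875), (87.66700744628906, 131.07200622558594), 39.837547302246094)
```

Emit:
arm_command(
  targets="100 13.4 -11.9 0 0 0 -40;100 13.4 -11.9 0 0 0 -40;100 13.4 -11.9 0 0 0 -40;100 13.4 -11.9 0 0 0 -40;100 13.4 -11.9 0 0 0 -40",
  grip_force=30,
)

```text
time_s: 1.65
eef_pos: [0.3384, -0.3968, 0.2314]
tool_rot: [[0.41, 0.912, 0.0], [0.912, -0.41, 0.001], [0.001, -0.0, -1.0]]
ft_force: [0.0, -0.8, 0.9]
opening: 1.001
gripper_force: 0.0
```

Emit:
arm_command(
  targets="100 17.9 -0.5 0 0 0 -40;100 17.9 -0.5 0 0 0 -40;100 17.9 -0.5 0 0 0 -40;100 17.9 -0.5 0 0 0 -40;100 17.9 -0.5 0 0 0 -40",
)

```text
time_s: 2.15
eef_pos: [0.4087, -0.2324, 0.2315]
tool_rot: [[-0.273, 0.962, 0.001], [0.962, 0.273, 0.001], [0.001, 0.001, -1.0]]
ft_force: [-0.6, 0.2, 1.0]
opening: 1.001
gripper_force: 0.0
```

```bash
cat >> h.py <<'E'
def plan(x,y,z,yaw=131.5):
    s=arm.read_state(); R=np.array(s['tool_rot']); d=R.T@(np.array([x,y,z])-s['eef_pos'])*100
    cur=np.degrees(np.arctan2(R[1,0],R[0,0])); t=-((yaw-cur+180)%360-180)
    print('t',round(s['time_s'],1),'pos',np.round(s['eef_pos'],4),'yaw',round(cur,1),'tilt',np.round(np.degrees(np.arccos(-R[2,2])),2),'open',round(s['opening'],2),'F',np.round(s['ft_force'],1),'shift',d.round(2),'rz',round(t,1))
E
python3 - <<'E'
from h import *
plan(.455,-.07,.2); save('wrist','w1'); print(eyes.camera_model('wrist'))
E
```

```text
t 2.1 pos [ 0.4087 -0.2324  0.2315] yaw 105.8 tilt 0.05 open 1.0 F [-0.6  0.2  1. ] shift [14.36  8.88  3.16] rz -25.7
{'mtx': array([[394.032949  ,   0.        , 316.38541372],
       [  0.        , 394.032949  , 244.08603788],
       [  0.        ,   0.        ,   1.        ]]), 'tool_from_camera': array([[ 2.88436245e-04, -9.54199172e-01, -2.99171951e-01,
         7.53265948e-02],
       [ 9.99999733e-01,  7.41536503e-05,  7.27604360e-04,
         2.72397702e-04],
       [-6.72094786e-04, -2.99172081e-01,  9.54198938e-01,
        -1.41803480e-01],
       [ 0.00000000e+00,  0.00000000e+00,  0.00000000e+00,
         1.00000000e+00]])}
```

View pics/w1.png

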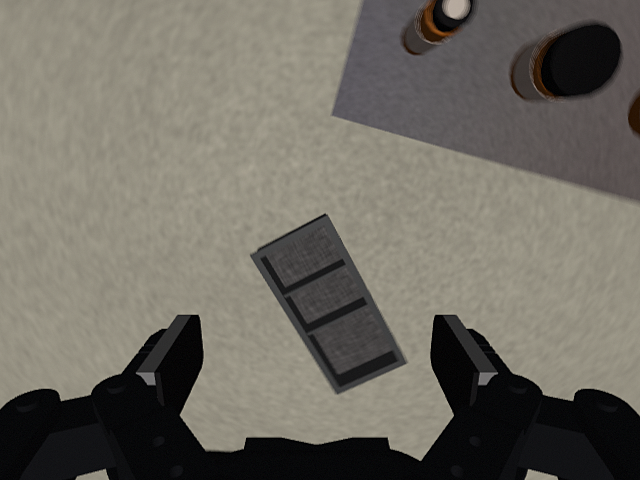

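The wrist view shows the whole water carrier, with corners (251,254), (326,215), (405,362) and (338,393) and the wide compartment at the lower right. The screw vial cap is at (457,8) and the jar lid at (584,60).

```bash
python3 - <<'E'
from h import *
P=np.array([ray('wrist',p,.026)[:2] for p in [(251,254),(326,215),(405,362),(338,393)]])
print(P.round(4).tolist(),P.mean(0).round(4)); u=(P[0]+P[1]-P[2]-P[3])/2; print(np.linalg.norm(u),np.degrees(np.arctan2(u[1],u[0]))); u/=np.linalg.norm(u)
for x in (-.047,.012,.059): print((P.mean(0)+x*u).round(4))
print(ray('wrist',(457,8),.098).round(4),ray('wrist',(584,60),.066).round(4))
plan(.455,-.07,.15)
E
```

```text
[[0.3625, -0.292], [0.419, -0.237], [0.5401, -0.3619], [0.4854, -0.4168]] [ 0.4517 -0.3269]
0.17454138558723578 134.3346915367507
[ 0.4846 -0.3605]
[ 0.4433 -0.3183]
[ 0.4105 -0.2847]
[ 0.453  -0.0736  0.098 ] [ 0.5601 -0.0687  0.066 ]
t 2.2 pos [ 0.4084 -0.2337  0.2315] yaw 106.1 tilt 0.03 open 1.0 F [0.5 0.3 0.8] shift [14.44  9.01  8.15] rz -25.4
```

Emit:
arm_command(
  targets="100 14.3 9 8.1 0 0 -28;100 14.3 9 8.1 0 0 -28;100 14.3 9 8.1 0 0 -28;100 14.3 9 8.1 0 0 -28;100 14.3 9 8.1 0 0 -28",
)

```text
time_s: 2.7
eef_pos: [0.4563, -0.0709, 0.1485]
tool_rot: [[-0.687, 0.726, -0.003], [0.726, 0.687, 0.001], [0.003, -0.001, -1.0]]
ft_force: [-0.8, 0.0, -0.1]
opening: 1.0
gripper_force: 0.0
```

```bash
python3 - <<'E'
from h import *
plan(.454,-.072,.042,134)
im=save('wrist','w2')
for n in ('screw_vial_a','jar','round_bottle'):
    K,E=ext('wrist')
    for d in models.find_in('wrist',n)[:3]: print(n,round(d['p'],2),(E[:3,:3]@d['xyz']+E[:3,3]).round(3))
E
```

```text
t 2.7 pos [ 0.4563 -0.0709  0.1485] yaw 133.4 tilt 0.17 open 1.0 F [-0.8  0.  -0.1] shift [ 0.05 -0.23 10.65] rz -0.6
screw_vial_a 0.77 [0.573 0.06  0.055]
screw_vial_a 0.74 [ 0.545 -0.072  0.052]
screw_vial_a 0.72 [ 0.452 -0.072  0.092]
jar 0.87 [ 0.544 -0.074  0.052]
round_bottle 0.65 [ 0.671 -0.082  0.088]
```

View pics/w2.png

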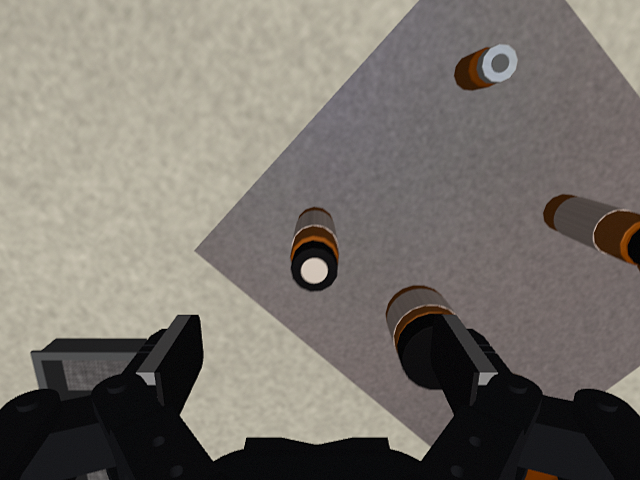

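The screw vial cap is centred between the fingers at (314,270), and the jar on the right is clear of the finger line.

```bash
python3 - <<'E'
from h import *
p=ray('wrist',(314,270),.098); print(p.round(4), ray('wrist',(500,63),.046).round(4)); plan(p[0],p[1],.042,134)
E
```

```text
[ 0.4561 -0.0757  0.098 ] [0.4606 0.075  0.046 ]
t 2.9 pos [ 0.457  -0.0747  0.1508] yaw 133.2 tilt 0.05 open 1.0 F [0.7 0.4 0.1] shift [-1.000e-02 -1.400e-01  1.088e+01] rz -0.8
```

Emit:
arm_command(
  targets="100 0 -0.1 4 0 0 0;100 0 -0.1 8 0 0 0;100 0 -0.1 10.8 0 0 0;100 0 -0.1 10.8 0 0 0;0 0 -0.1 10.8 0 0 0",
)

```text
time_s: 3.4
eef_pos: [0.4562, -0.0754, 0.043]
tool_rot: [[-0.684, 0.729, -0.0], [0.729, 0.684, -0.0], [0.0, -0.0, -1.0]]
ft_force: [-0.0, -0.9, 0.4]
opening: 0.856
gripper_force: 0.0
```

Emit:
arm_command(
  targets="0 0 0 0 0 0 0;0 0 0 0 0 0 0;0 0 0 0 0 0 0;0 0 0 0 0 0 0;0 0 0 0 0 0 0",
)

```text
time_s: 3.9
eef_pos: [0.4569, -0.0745, 0.0433]
tool_rot: [[-0.686, 0.727, 0.002], [0.727, 0.686, -0.0], [-0.002, 0.001, -1.0]]
ft_force: [-1.3, -0.8, 7.9]
opening: 0.321
gripper_force: 32.7
```

Emit:
arm_command(
  targets="0 0 0 -4 0 0 0;0 0 0 -7.7 0 0 0;0 -2.4 -3.6 -7.7 0 0 0;0 -4.8 -7.2 -7.7 0 0 0;0 -7.2 -10.7 -7.7 0 0 0",
)

```text
time_s: 4.4
eef_pos: [0.4275, -0.2013, 0.1202]
tool_rot: [[-0.687, 0.727, 0.001], [0.727, 0.687, -0.001], [-0.002, 0.001, -1.0]]
ft_force: [0.2, -0.5, -0.5]
opening: 0.319
gripper_force: 31.8
```

Emit:
arm_command(
  targets="0 -2.4 -3.6 0 0 0 0;0 -4.9 -7.1 0 0 0 0;0 -4.9 -7.1 0 0 0 0;0 -4.9 -7.1 0 0 0 0",
)

```text
time_s: 4.8
eef_pos: [0.4091, -0.2851, 0.1194]
tool_rot: [[-0.684, 0.729, 0.0], [0.729, 0.684, 0.0], [0.0, 0.0, -1.0]]
ft_force: [-0.1, 0.8, -0.8]
opening: 0.32
gripper_force: 31.8
```

```bash
python3 - <<'E'
from h import *
plan(.4105,-.2847,.047,134.3); save('wrist','w3')
E
```

```text
t 4.8 pos [ 0.4091 -0.2851  0.1194] yaw 133.2 tilt 0.01 open 0.32 F [-0.1  0.8 -0.8] shift [-0.06  0.13  7.24] rz -1.1
```

View pics/w3.png

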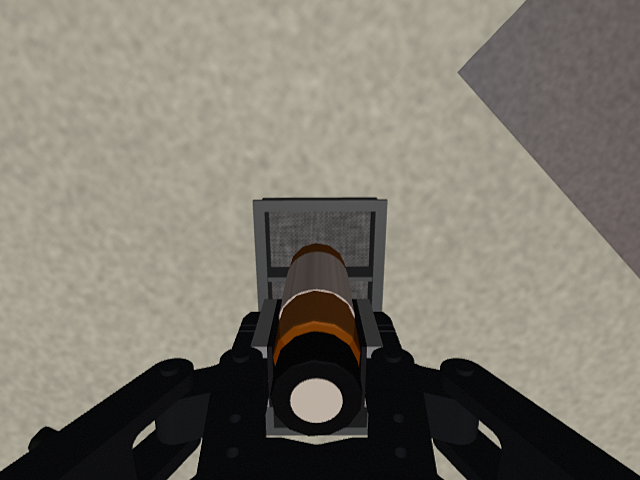

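```bash
python3 - <<'E'
from h import *
a=ray('wrist',(253,199),.026);b=ray('wrist',(387,199),.026);print(a,b,(a+b)[:2]/2)
u=np.array([np.cos(np.radians(134.3)),np.sin(np.radians(134.3))]); print((a+b)[:2]/2-u*.026,(a+b)[:2]/2-u*.073,(a+b)[:2]/2-u*.132)
print(proj('wrist',[.4105,-.2847,.004]))
E
```

```text
[ 0.36060757 -0.28857586  0.026     ] [ 0.4195072  -0.23312355  0.026     ] [ 0.39005738 -0.2608497 ]
[ 0.40821618 -0.27945771] [ 0.4410417  -0.31309527] [ 0.4822482  -0.35532114]
[317.42863793 238.43368063]
```

Emit:
arm_command(
  targets="0 0.2 0.2 2.5 0 0 -1;0 0.2 0.2 5 0 0 -1;0 0.2 0.2 6.4 0 0 -1;0 0.2 0.2 6.9 0 0 -1;0 0.2 0.2 7.1 0 0 -1",
)

```text
time_s: 5.35
eef_pos: [0.4097, -0.2806, 0.0481]
tool_rot: [[-0.7, 0.715, -0.001], [0.715, 0.7, 0.001], [0.001, -0.0, -1.0]]
ft_force: [-0.1, -0.3, 0.2]
opening: 0.322
gripper_force: 31.8
```

```bash
python3 - <<'E'
from h import *
plan(.4095,-.2825,.047,134.3)
E
```

```text
t 5.3 pos [ 0.4097 -0.2806  0.0481] yaw 134.4 tilt 0.06 open 0.32 F [-0.1 -0.3  0.2] shift [-0.13 -0.15  0.11] rz 0.1
```

Emit:
arm_command(
  targets="0 0 0 0.1 0 0 0;0 0 0 0.1 0 0 0;45 0 0 0.1 0 0 0;45 0 0 0.1 0 0 0;45 0 0 0.1 0 0 0",
)

```text
time_s: 5.85
eef_pos: [0.4097, -0.2819, 0.0476]
tool_rot: [[-0.698, 0.716, 0.0], [0.716, 0.698, -0.0], [-0.001, 0.0, -1.0]]
ft_force: [-0.8, -0.4, 0.4]
opening: 0.45
gripper_force: 0.0
```

Emit:
arm_command(
  targets="70 0 0 0 0 0 0;70 0 0 0 0 0 0;70 0 0 -4 0 0 0;70 0 0 -9 0 0 0;100 0 0 -13 0 0 0",
)

```text
time_s: 6.35
eef_pos: [0.4096, -0.2817, 0.1793]
tool_rot: [[-0.699, 0.716, 0.0], [0.716, 0.699, -0.0], [-0.0, 0.0, -1.0]]
ft_force: [1.7, -0.3, -0.1]
opening: 0.847
gripper_force: 0.0
```

```bash
python3 - <<'E'
from h import *
plan(.500,.03,.22,134); save('wrist','w4')
E
```

```text
t 6.3 pos [ 0.4096 -0.2817  0.1793] yaw 134.3 tilt 0.02 open 0.85 F [ 1.7 -0.3 -0.1] shift [15.99 28.24 -4.07] rz 0.3
```

View pics/w4.png

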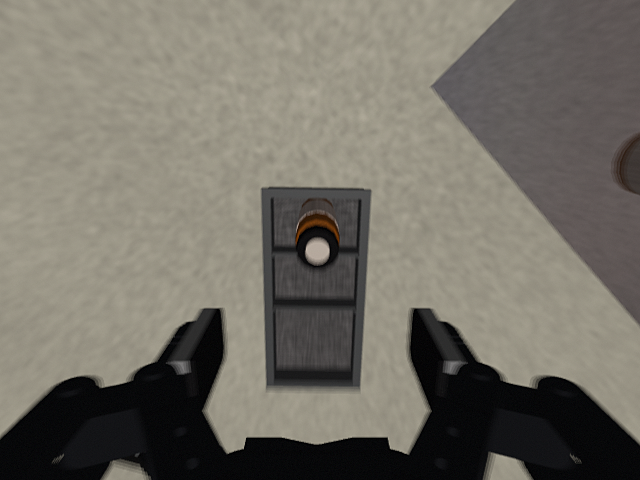

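Vial 1 stands upright in the end narrow compartment, cap at (317,250), between the end wall at row 188 and the divider at row 250. Now the second screw vial.

Emit:
arm_command(
  targets="100 1.6 4.5 0 0 0 0;100 3.2 9.1 0 0 0 0;100 4.8 13.6 0 0 0 0;100 6.4 18.2 0 0 0 0;100 7.9 22.7 0 0 0 0",
)

```text
time_s: 6.9
eef_pos: [0.5173, -0.0647, 0.1774]
tool_rot: [[-0.698, 0.716, 0.0], [0.716, 0.698, -0.0], [-0.0, 0.0, -1.0]]
ft_force: [0.1, -0.9, 0.1]
opening: 0.994
gripper_force: 0.0
```

Emit:
arm_command(
  targets="100 1.6 4.5 0 0 0 0;100 3.2 9.1 0 0 0 0;100 4.8 13.7 1 0 0 0;100 4.8 13.7 2 0 0 0;100 4.8 13.7 2 0 0 0",
)

```text
time_s: 7.4
eef_pos: [0.5803, 0.0644, 0.1556]
tool_rot: [[-0.7, 0.714, -0.003], [0.714, 0.7, -0.001], [0.002, -0.003, -1.0]]
ft_force: [-0.5, -0.7, 0.7]
opening: 0.999
gripper_force: 0.0
```

```bash
python3 - <<'E'
from h import *
plan(.582,.0635,.042,134); save('wrist','w5')
E
```

```text
t 7.4 pos [0.5803 0.0644 0.1556] yaw 134.4 tilt 0.18 open 1.0 F [-0.5 -0.7  0.7] shift [-0.2   0.09 11.35] rz 0.4
```

View pics/w5.png

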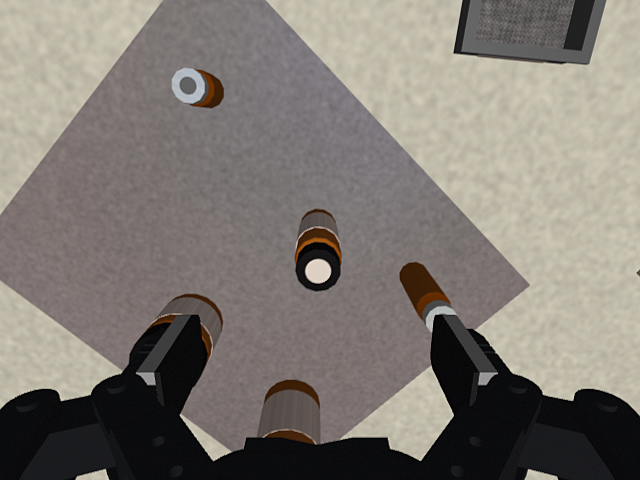

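```bash
python3 - <<'E'
from h import *
p=ray('wrist',(318,271),.098); s=arm.read_state();R=np.array(s['tool_rot'])
plan(p[0],p[1],.042,134.3)
for n,q,z in [('v',(318,271),.098),('vbase',(318,222),.0),('crimp base',(412,275),0),('crimp cap',(439,318),.078),('jar base',(192,308),0),('short',(189,86),.046)]:
    w=ray('wrist',q,z); print(n,w.round(4),(R.T@(w-s['eef_pos'])*1000).round(1)[:2])
E
```

```text
t 7.5 pos [0.5803 0.0634 0.1563] yaw 134.4 tilt 0.15 open 1.0 F [-0.3  0.3 -0.3] shift [-0.29  0.09 11.43] rz 0.1
v [0.5826 0.0618 0.098 ] [-2.8  0.7]
vbase [0.5808 0.064  0.    ] [-0.2  1.1]
crimp base [0.6664 0.0857 0.    ] [-44.5  77.6]
crimp cap [0.6637 0.0866 0.078 ] [-41.8  76.1]
jar base [ 0.5574 -0.0626  0.    ] [ -74.3 -104. ]
short [0.4592 0.0779 0.046 ] [ 94.9 -76.1]
```

The vial cap (318,271) is centred. The long crimp vial is 44 mm off the finger line, so it is clear.

Emit:
arm_command(
  targets="75 -0.1 0.1 3 0 0 0;75 -0.1 0.1 7 0 0 0;75 -0.1 0.1 11 0 0 0;75 -0.1 0.1 11.4 0 0 0;0 -0.1 0.1 11.4 0 0 0",
)

```text
time_s: 7.95
eef_pos: [0.582, 0.0623, 0.0433]
tool_rot: [[-0.698, 0.717, -0.002], [0.717, 0.698, -0.0], [0.001, -0.002, -1.0]]
ft_force: [1.0, -0.1, -0.7]
opening: 0.593
gripper_force: 0.0
```

Emit:
arm_command(
  targets="0 0 0 0 0 0 0;0 0 0 0 0 0 0;0 0 0 0 0 0 0;0 0 0 0 0 0 0;0 0 0 0 0 0 0",
)

```text
time_s: 8.45
eef_pos: [0.5843, 0.0633, 0.0455]
tool_rot: [[-0.699, 0.715, 0.004], [0.715, 0.699, -0.0], [-0.003, 0.002, -1.0]]
ft_force: [-0.9, -2.3, 8.9]
opening: 0.319
gripper_force: 31.0
```

```bash
python3 - <<'E'
from h import *
plan(.4425,-.3165,.2,134.3)
E
```

```text
t 8.4 pos [0.5843 0.0633 0.0455] yaw 134.3 tilt 0.2 open 0.32 F [-0.9 -2.3  8.9] shift [-17.3  -36.65 -15.49] rz 0.0
```

Emit:
arm_command(
  targets="0 0 0 -5 0 0 0;0 0 0 -10 0 0 0;0 0 0 -13.5 0 0 0;0 -2 -4.3 -13.5 0 0 0;0 -4 -8.6 -13.5 0 0 0",
)

```text
time_s: 8.95
eef_pos: [0.5502, -0.0254, 0.1811]
tool_rot: [[-0.701, 0.713, 0.005], [0.713, 0.701, -0.0], [-0.004, 0.003, -1.0]]
ft_force: [0.0, -0.5, -1.6]
opening: 0.314
gripper_force: 30.2
```

Emit:
arm_command(
  targets="0 -2 -4.3 0 0 0 0;0 -4 -8.6 0 0 0 0;0 -6 -12.9 0 0 0 0;0 -8 -17.2 0 0 0 0;0 -10 -21.4 0 0 0 0",
)

```text
time_s: 9.45
eef_pos: [0.4652, -0.2481, 0.1796]
tool_rot: [[-0.699, 0.715, 0.002], [0.715, 0.699, -0.001], [-0.002, 0.001, -1.0]]
ft_force: [1.2, -1.8, -1.0]
opening: 0.323
gripper_force: 30.2
```

Emit:
arm_command(
  targets="0 -2 -4.2 0 0 0 0;0 -3.3 -6.7 0 0 0 0;0 -3.3 -6.7 0 0 0 0",
)

```text
time_s: 9.75
eef_pos: [0.4402, -0.32, 0.1795]
tool_rot: [[-0.696, 0.718, 0.002], [0.718, 0.696, -0.002], [-0.003, -0.0, -1.0]]
ft_force: [0.0, -0.3, -1.2]
opening: 0.321
gripper_force: 30.2
```

```bash
python3 - <<'E'
from h import *
plan(.4425,-.3165,.048,134.3); save('wrist','w6')
E
```

```text
t 9.8 pos [ 0.4402 -0.32    0.1795] yaw 134.1 tilt 0.15 open 0.32 F [ 0.  -0.3 -1.2] shift [ 0.13  0.41 13.15] rz -0.2
```

View pics/w6.png

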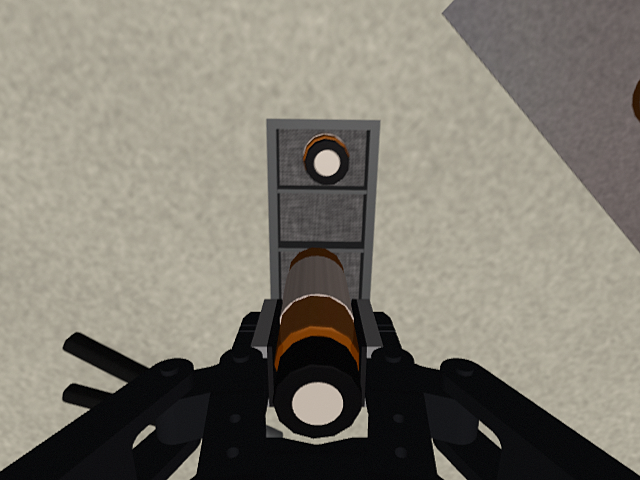

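```bash
python3 - <<'E'
from h import *
a=ray('wrist',(321,187.5),.024);b=ray('wrist',(322,245),.024);print(a,b,np.linalg.norm(a-b)); m=(a+b)/2
print(ray('wrist',(326,162),.102)); plan(m[0],m[1],.048,134.3)
E
```

```text
[ 0.42445324 -0.29664208  0.024     ] [ 0.45691481 -0.32869629  0.024     ] 0.04562045452034391
[ 0.40701554 -0.27620985  0.102     ]
t 9.8 pos [ 0.4406 -0.3182  0.1792] yaw 134.2 tilt 0.09 open 0.31 F [-0.3 -0.5 -0.1] shift [ 0.41  0.39 13.12] rz -0.1
```

Emit:
arm_command(
  targets="0 0.2 0.3 0 0 0 0;0 0.2 0.3 4 0 0 0;0 0.2 0.3 8 0 0 0;0 0.2 0.3 10.5 0 0 0;0 0.2 0.3 12 0 0 0",
)

```text
time_s: 10.3
eef_pos: [0.4414, -0.3107, 0.0565]
tool_rot: [[-0.7, 0.714, -0.002], [0.714, 0.7, 0.002], [0.003, -0.0, -1.0]]
ft_force: [-0.1, -0.8, 0.1]
opening: 0.317
gripper_force: 30.2
```

Emit:
arm_command(
  targets="0 0 0 0.4 0 0 0;0 0 0 0.6 0 0 0;0 0 0 0.8 0 0 0;0 0 0 0.9 0 0 0;0 0 0 0.9 0 0 0",
)

```text
time_s: 10.8
eef_pos: [0.4421, -0.3133, 0.0499]
tool_rot: [[-0.699, 0.715, 0.001], [0.715, 0.699, -0.001], [-0.001, 0.0, -1.0]]
ft_force: [0.0, 0.8, 0.4]
opening: 0.317
gripper_force: 30.2
```

```bash
python3 - <<'E'
from h import *
plan(.4415,-.3145,.0495,134.3)
E
```

```text
t 10.8 pos [ 0.4421 -0.3133  0.0499] yaw 134.3 tilt 0.06 open 0.32 F [0.  0.8 0.4] shift [-0.04 -0.12  0.04] rz 0.0
```

Emit:
arm_command(
  targets="0 0 0 0.1 0 0 0;0 0 0 0.1 0 0 0;45 0 0 0.1 0 0 0;45 0 0 0.1 0 0 0;45 0 0 0.1 0 0 0",
)

```text
time_s: 11.3
eef_pos: [0.4417, -0.3133, 0.0483]
tool_rot: [[-0.698, 0.716, 0.0], [0.716, 0.698, -0.0], [-0.0, 0.0, -1.0]]
ft_force: [-0.0, 0.1, -0.4]
opening: 0.451
gripper_force: 0.0
```

Emit:
arm_command(
  targets="70 0 0 0 0 0 0;70 0 0 0 0 0 0;70 0 0 -4 0 0 0;70 0 0 -9 0 0 0;100 0 0 -14 0 0 0",
)

```text
time_s: 11.8
eef_pos: [0.4411, -0.3128, 0.1893]
tool_rot: [[-0.699, 0.716, -0.001], [0.716, 0.699, 0.001], [0.002, -0.0, -1.0]]
ft_force: [1.1, -0.9, 0.5]
opening: 0.849
gripper_force: 0.0
```

```bash
python3 - <<'E'
from h import *
plan(.678,-.071,.2,134); save('wrist','w7')
E
```

```text
t 11.8 pos [ 0.4411 -0.3128  0.1893] yaw 134.3 tilt 0.1 open 0.85 F [ 1.1 -0.9  0.5] shift [ 0.76 33.84 -1.07] rz 0.3
```

View pics/w7.png

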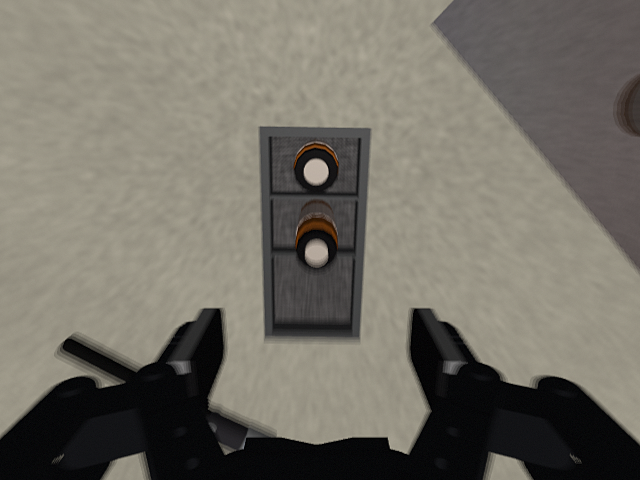

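Both screw vials stand upright in their compartments, caps at (316,170) and (316,250). Next is the bottle.

Emit:
arm_command(
  targets="100 0.1 4.9 0 0 0 0;100 0.2 9.8 0 0 0 0;100 0.4 14.7 0 0 0 0;100 0.5 19.6 0 0 0 0;100 0.6 24.4 0 0 0 0",
)

```text
time_s: 12.35
eef_pos: [0.6133, -0.1368, 0.1882]
tool_rot: [[-0.699, 0.716, 0.0], [0.716, 0.699, -0.0], [-0.0, 0.0, -1.0]]
ft_force: [0.0, -0.6, -0.1]
opening: 1.002
gripper_force: 0.0
```

Emit:
arm_command(
  targets="100 0.1 4.8 0 0 0 0;100 0.2 9.4 0 0 0 0;100 0.2 9.4 1 0 0 0;100 0.2 9.4 1 0 0 0",
)

```text
time_s: 12.75
eef_pos: [0.6772, -0.0703, 0.1763]
tool_rot: [[-0.7, 0.714, -0.003], [0.714, 0.7, 0.0], [0.002, -0.002, -1.0]]
ft_force: [-0.8, -0.5, -0.6]
opening: 1.001
gripper_force: 0.0
```

```bash
python3 - <<'E'
from h import *
plan(.678,-.071,.046,134.3); save('wrist','w8')
E
```

```text
t 12.8 pos [ 0.6772 -0.0703  0.1763] yaw 134.4 tilt 0.17 open 1.0 F [-0.8 -0.5 -0.6] shift [-0.13  0.03 13.03] rz 0.1
```

View pics/w8.png

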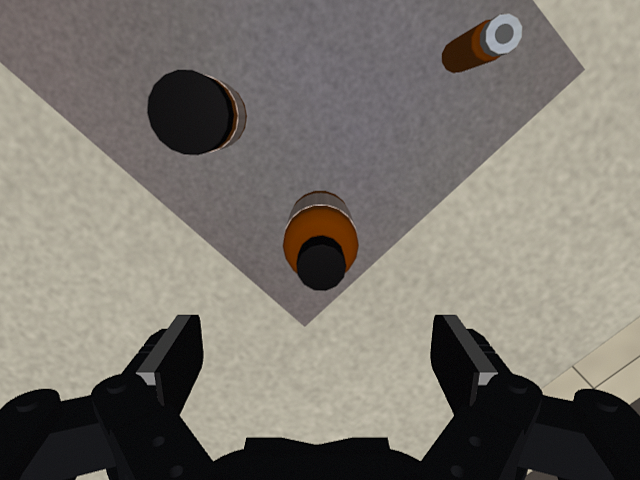

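```bash
python3 - <<'E'
from h import *
p=ray('wrist',(321,264),.114); print(p); plan(p[0],p[1],.047,134.3)
print('jar',ray('wrist',(190,112),.066),'crimp',ray('wrist',(503,34),.078))
E
```

```text
[ 0.67869397 -0.06995389  0.114     ]
t 12.8 pos [ 0.6768 -0.0713  0.1769] yaw 134.4 tilt 0.16 open 1.0 F [-0.9  0.2 -0.3] shift [-0.06  0.26 12.99] rz 0.1
jar [ 0.56528582 -0.06787296  0.066     ] crimp [0.66531358 0.08639683 0.078     ]
```

The bottle cap at (321,264) is centred, and nothing else is near the fingers.

Emit:
arm_command(
  targets="100 -0.1 0.2 3 0 0 0;100 -0.1 0.2 7 0 0 0;100 -0.1 0.2 10.5 0 0 0;100 -0.1 0.2 12.5 0 0 0;100 -0.1 0.2 12.9 0 0 0",
  grip_force=40,
)

```text
time_s: 13.3
eef_pos: [0.6773, -0.0719, 0.0468]
tool_rot: [[-0.697, 0.717, -0.005], [0.717, 0.697, 0.0], [0.004, -0.003, -1.0]]
ft_force: [-0.6, 0.3, 0.9]
opening: 0.998
gripper_force: 0.0
```

Emit:
arm_command(
  targets="40 0 0 0 0 0 0;0 0 0 0 0 0 0;0 0 0 0 0 0 0;0 0 0 0 0 0 0;0 0 0 0 0 0 0",
)

```text
time_s: 13.8
eef_pos: [0.6814, -0.0711, 0.0514]
tool_rot: [[-0.699, 0.715, 0.003], [0.715, 0.699, -0.001], [-0.003, 0.002, -1.0]]
ft_force: [-1.0, -1.1, 7.5]
opening: 0.567
gripper_force: 41.5
```

```bash
python3 - <<'E'
from h import *
plan(.4828,-.3575,.13,134.3)
E
```

```text
t 13.8 pos [ 0.6814 -0.0711  0.0514] yaw 134.3 tilt 0.17 open 0.57 F [-1.  -1.1  7.5] shift [ -6.64 -34.21  -7.89] rz 0.0
```

Emit:
arm_command(
  targets="0 0 0 -3 0 0 0;0 0 0 -7 0 0 0;0 0 0 -11.5 0 0 0;0 -0.9 -4.5 -11.5 0 0 0;0 -1.8 -9 -11.5 0 0 0",
)

```text
time_s: 14.3
eef_pos: [0.6294, -0.1466, 0.1671]
tool_rot: [[-0.7, 0.714, 0.005], [0.714, 0.701, -0.001], [-0.004, 0.003, -1.0]]
ft_force: [-0.5, -0.8, -2.1]
opening: 0.568
gripper_force: 42.2
```

Emit:
arm_command(
  targets="0 -0.9 -4.5 0 0 0 0;0 -1.8 -9 0 0 0 0;0 -2.7 -13.5 0 0 0 0;0 -3.6 -18 0 0 0 0;0 -4.5 -22 0 0 0 0",
)

```text
time_s: 14.8
eef_pos: [0.501, -0.3339, 0.1652]
tool_rot: [[-0.698, 0.716, 0.001], [0.716, 0.698, -0.001], [-0.001, 0.0, -1.0]]
ft_force: [0.4, -0.2, -1.4]
opening: 0.569
gripper_force: 42.2
```

Emit:
arm_command(
  targets="0 -0.3 -3.2 0 0 0 0;0 -0.3 -3.2 0 0 0 0;0 -0.3 -3.2 0 0 0 0",
)

```text
time_s: 15.1
eef_pos: [0.4814, -0.3573, 0.165]
tool_rot: [[-0.697, 0.717, 0.001], [0.717, 0.697, -0.0], [-0.001, 0.0, -1.0]]
ft_force: [0.1, 0.3, -1.5]
opening: 0.572
gripper_force: 42.1
```

```bash
python3 - <<'E'
from h import *
plan(.4828,-.3575,.055,134.3); save('wrist','w9')
E
```

```text
t 15.1 pos [ 0.4814 -0.3573  0.165 ] yaw 134.2 tilt 0.06 open 0.57 F [ 0.1  0.3 -1.5] shift [-0.11  0.08 11.  ] rz -0.1
```

View pics/w9.png

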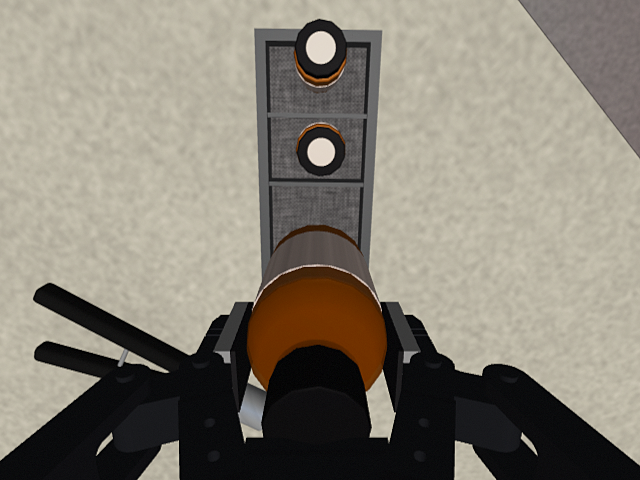

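```bash
python3 - <<'E'
from h import *
u=np.array([np.cos(np.radians(134.3)),np.sin(np.radians(134.3))])
a=ray('wrist',(318,184),.024)[:2]; b=ray('wrist',(318,117),.024)[:2]; print(np.linalg.norm(a-b)); w=a-u*.0355; print(a,w,b-u*.0825); plan(w[0],w[1],.055,134.3)
E
```

```text
0.04574675768339531
[ 0.46052348 -0.33320304] [ 0.48531723 -0.35861014] [ 0.48615437 -0.35954434]
t 15.2 pos [ 0.4819 -0.3567  0.1648] yaw 134.3 tilt 0.05 open 0.57 F [ 0.7 -0.2 -0.6] shift [-0.37  0.11 10.98] rz -0.0
```

Emit:
arm_command(
  targets="0 -0.2 0.1 2.5 0 0 0;0 -0.2 0.1 5.5 0 0 0;0 -0.2 0.1 8 0 0 0;0 -0.2 0.1 9.4 0 0 0;0 -0.2 0.1 10 0 0 0",
)

```text
time_s: 15.65
eef_pos: [0.4838, -0.3563, 0.0631]
tool_rot: [[-0.7, 0.715, -0.001], [0.715, 0.7, 0.001], [0.002, -0.0, -1.0]]
ft_force: [-0.8, -0.4, -1.0]
opening: 0.57
gripper_force: 42.2
```

Emit:
arm_command(
  targets="0 0 0 0.3 0 0 0;0 0 0 0.5 0 0 0;0 0 0 0.7 0 0 0;0 0 0 0.8 0 0 0;0 0 0 0.8 0 0 0",
)

```text
time_s: 16.15
eef_pos: [0.4838, -0.3577, 0.0566]
tool_rot: [[-0.699, 0.716, 0.0], [0.716, 0.699, -0.0], [-0.001, 0.0, -1.0]]
ft_force: [0.8, -0.1, -0.7]
opening: 0.572
gripper_force: 42.2
```

```bash
python3 - <<'E'
from h import *
plan(.484,-.358,.0555,134.3)
E
```

```text
t 16.1 pos [ 0.4838 -0.3577  0.0566] yaw 134.3 tilt 0.03 open 0.57 F [ 0.8 -0.1 -0.7] shift [-0.04 -0.    0.11] rz 0.0
```

Emit:
arm_command(
  targets="0 0 0 0.1 0 0 0;0 0 0 0.15 0 0 0;0 0 0 0.15 0 0 0",
)

```text
time_s: 16.45
eef_pos: [0.4839, -0.3578, 0.0554]
tool_rot: [[-0.699, 0.716, 0.001], [0.716, 0.699, -0.0], [-0.001, 0.0, -1.0]]
ft_force: [-0.3, 1.4, 4.3]
opening: 0.568
gripper_force: 42.9
```

Emit:
arm_command(
  targets="64 0 0 0 0 0 0;64 0 0 0 0 0 0;64 0 0 0 0 0 0;80 0 0 0 0 0 0;80 0 0 0 0 0 0",
)

```text
time_s: 16.95
eef_pos: [0.4836, -0.3575, 0.0547]
tool_rot: [[-0.699, 0.716, -0.0], [0.716, 0.699, 0.0], [0.0, 0.0, -1.0]]
ft_force: [-0.4, -0.2, 0.3]
opening: 0.799
gripper_force: 0.0
```

Emit:
arm_command(
  targets="100 0 0 0 0 0 0;100 0 0 -3 0 0 0;100 0 0 -8 0 0 0;100 0 0 -13 0 0 0",
)

```text
time_s: 17.35
eef_pos: [0.483, -0.3571, 0.1855]
tool_rot: [[-0.699, 0.716, -0.002], [0.716, 0.699, 0.001], [0.002, -0.0, -1.0]]
ft_force: [0.6, -0.5, 0.2]
opening: 1.005
gripper_force: 0.0
```

```bash
python3 - <<'E'
from h import *
plan(.565,-.0685,.18,130); save('wrist','w10')
E
```

```text
t 17.4 pos [ 0.483  -0.3571  0.1855] yaw 134.3 tilt 0.13 open 1.0 F [ 0.6 -0.5  0.2] shift [14.92 26.03  0.57] rz 4.3
```

View pics/w10.png

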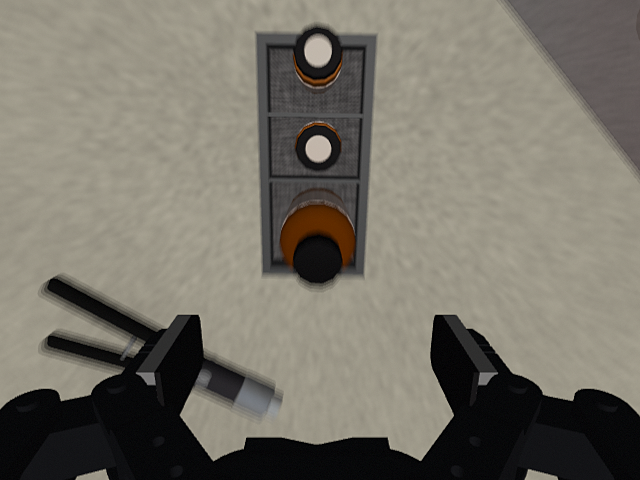

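The bottle (cap at (317,260)) and both screw vials stand upright in the water carrier, which completes that kit. Next is the jar.

Emit:
arm_command(
  targets="100 2.5 4.3 0 0 0 2;100 5 8.6 0 0 0 4;100 7.5 12.9 0 0 0 4;100 10 17.2 0 0 0 4;100 12.4 21.5 0 0 0 4",
)

```text
time_s: 17.9
eef_pos: [0.551, -0.1167, 0.1848]
tool_rot: [[-0.647, 0.763, 0.0], [0.763, 0.647, -0.0], [-0.0, 0.0, -1.0]]
ft_force: [1.2, -1.2, 0.3]
opening: 1.001
gripper_force: 0.0
```

```bash
python3 - <<'E'
from h import *
plan(.565,-.0685,.14,130)
E
```

```text
t 17.9 pos [ 0.551  -0.1167  0.1848] yaw 130.3 tilt 0.02 open 1.0 F [ 1.2 -1.2  0.3] shift [2.78 4.19 4.48] rz 0.3
```

Emit:
arm_command(
  targets="100 1.6 2.4 2 0 0 0;100 2.8 4.2 4.5 0 0 0;100 2.8 4.2 4.5 0 0 0",
)

```text
time_s: 18.2
eef_pos: [0.5633, -0.0674, 0.1369]
tool_rot: [[-0.649, 0.761, -0.004], [0.761, 0.649, 0.001], [0.004, -0.003, -1.0]]
ft_force: [-0.8, -0.2, 0.6]
opening: 0.999
gripper_force: 0.0
```

```bash
python3 - <<'E'
from h import *
eyes.read_camera('wrist')
for d in models.regions_of('wrist','jar')[:2]:
    ys,xs=np.nonzero(d['region']); (c,sz,a)=cv2.minAreaRect(np.c_[xs,ys].astype(np.float32)); print(d['p'],c,sz,a,xs.min(),xs.max(),ys.min(),ys.max())
print(proj('wrist',[.564,-.068,.066]),proj('wrist',[.564,-.068,0]))
plan(.564,-.068,.030,130)
save('wrist','w11')
E
```

```text
0.87 (318.5, 250.0) (100.0, 85.0) 90.0 276 361 200 300
[318.20904097 254.07863892] [317.87827206 225.16537506]
t 18.3 pos [ 0.5644 -0.0699  0.1394] yaw 130.4 tilt 0.07 open 1.0 F [-0.2 -0.6  0.4] shift [ 0.17  0.1  10.94] rz 0.4
```

View pics/w11.png

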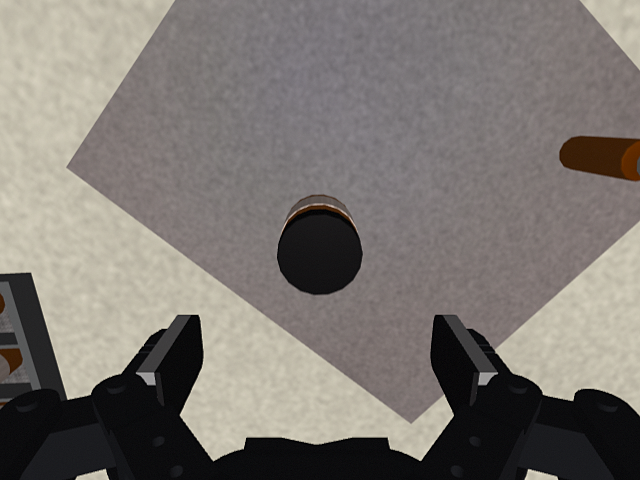

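The jar lid centre is at (320,252), within 2 px of where it was predicted, so I can descend.

Emit:
arm_command(
  targets="100 0.1 0.1 3 0 0 0;100 0.1 0.1 6.5 0 0 0;100 0.1 0.1 9.5 0 0 0;100 0.1 0.1 10.8 0 0 0;100 0.1 0.1 10.8 0 0 0",
)

```text
time_s: 18.85
eef_pos: [0.5641, -0.0696, 0.031]
tool_rot: [[-0.646, 0.763, -0.002], [0.763, 0.646, 0.0], [0.001, -0.001, -1.0]]
ft_force: [-0.7, 0.4, 0.7]
opening: 1.0
gripper_force: 0.0
```

Emit:
arm_command(
  targets="40 0 0 0 0 0 0;0 0 0 0 0 0 0;0 0 0 0 0 0 0;0 0 0 0 0 0 0;0 0 0 0 0 0 0",
)

```text
time_s: 19.35
eef_pos: [0.5661, -0.069, 0.0336]
tool_rot: [[-0.647, 0.762, 0.003], [0.762, 0.647, -0.001], [-0.002, 0.002, -1.0]]
ft_force: [-0.5, -1.4, 6.1]
opening: 0.573
gripper_force: 40.6
```

```bash
python3 - <<'E'
from h import *
plan(.567,.267,.15,130)
E
```

```text
t 19.4 pos [ 0.5661 -0.069   0.0336] yaw 130.3 tilt 0.16 open 0.57 F [-0.5 -1.4  6.1] shift [ 25.53  21.83 -11.66] rz 0.3
```

Emit:
arm_command(
  targets="0 0 0 -4 0 0 0;0 0 0 -8 0 0 0;0 0 0 -12 0 0 0;0 3 2.6 -12 0 0 0;0 6.2 5.3 -12 0 0 0",
)

```text
time_s: 19.85
eef_pos: [0.5667, 0.0129, 0.1547]
tool_rot: [[-0.645, 0.764, 0.005], [0.764, 0.645, 0.0], [-0.003, 0.004, -1.0]]
ft_force: [0.3, -0.0, -1.0]
opening: 0.576
gripper_force: 42.1
```

Emit:
arm_command(
  targets="0 3.4 2.9 0 0 0 0;0 6.8 5.8 0 0 0 0;0 10.2 8.7 0 0 0 0;0 13.6 11.6 0 0 0 0;0 17 14.5 0 0 0 0",
)

```text
time_s: 20.35
eef_pos: [0.5657, 0.2383, 0.153]
tool_rot: [[-0.647, 0.762, 0.002], [0.762, 0.647, 0.001], [-0.001, 0.002, -1.0]]
ft_force: [-0.3, 0.2, -0.5]
opening: 0.573
gripper_force: 42.1
```

Emit:
arm_command(
  targets="0 2.3 2.1 0 0 0 0;0 2.3 2.1 0 0 0 0;0 2.3 2.1 0 0 0 0",
)

```text
time_s: 20.65
eef_pos: [0.5667, 0.2679, 0.1524]
tool_rot: [[-0.648, 0.761, 0.001], [0.761, 0.648, -0.0], [-0.0, 0.0, -1.0]]
ft_force: [-0.7, -0.2, -1.6]
opening: 0.57
gripper_force: 42.1
```

```bash
python3 - <<'E'
from h import *
plan(.567,.267,.0375,130); save('wrist','w12')
E
```

```text
t 20.6 pos [0.5667 0.2679 0.1524] yaw 130.4 tilt 0.04 open 0.57 F [-0.7 -0.2 -1.6] shift [-0.09 -0.04 11.49] rz 0.4
```

View pics/w12.png

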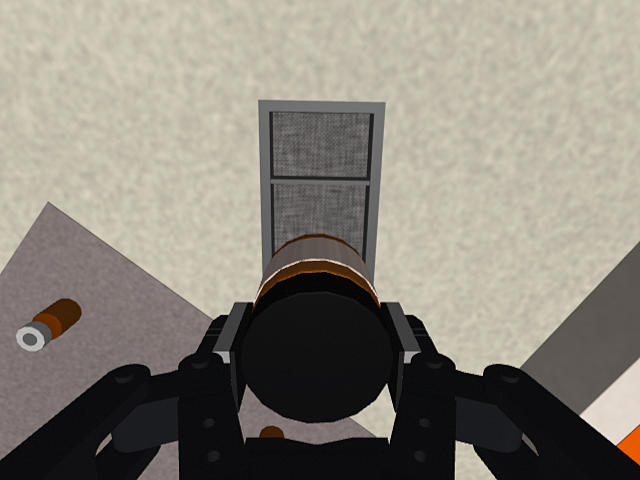

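The soil carrier's divider is at row 181 and its end edge at row 100, columns 259–385. I'll check which compartment this is metrically.

```bash
python3 - <<'E'
from h import *
e=(ray('wrist',(259,100),.026)+ray('wrist',(385,103),.026))[:2]/2; d=ray('wrist',(320.5,181),.024)[:2]
print(np.linalg.norm(ray('wrist',(259,100),.026)-ray('wrist',(385,103),.026)),np.linalg.norm(e-d)); u=np.array([-.636,.772])
print('wide',d-u*.0355,e-u*.085,'narrow',d+.0235*u,e-u*.026)
w=.6*(d-u*.0355)+.4*(e-u*.085); plan(w[0],w[1],.0375,129.5)
E
```

```text
0.08069444581428802 0.051093348729696536
wide [0.56829507 0.26867693] [0.56731863 0.26992151] narrow [0.53077107 0.31422493] [0.52979463 0.31546951]
t 20.7 pos [0.5667 0.267  0.1523] yaw 130.3 tilt 0.02 open 0.57 F [ 0.  -0.7 -1.1] shift [ 0.09  0.23 11.48] rz 0.8
```

Emit:
arm_command(
  targets="0 0.1 0.2 3 0 0 1;0 0.1 0.2 6 0 0 1;0 0.1 0.2 8.5 0 0 1;0 0.1 0.2 10 0 0 1;0 0.1 0.2 10.7 0 0 1",
)

```text
time_s: 21.2
eef_pos: [0.5673, 0.2681, 0.0437]
tool_rot: [[-0.633, 0.774, -0.002], [0.774, 0.633, -0.001], [0.0, -0.002, -1.0]]
ft_force: [-0.5, -0.6, -0.6]
opening: 0.575
gripper_force: 42.1
```

Emit:
arm_command(
  targets="0 0 0 0.3 0 0 0;0 0 0 0.5 0 0 0;0 0 0 0.7 0 0 0;0 0 0 0.7 0 0 0;0 0 0 0.7 0 0 0",
)

```text
time_s: 21.7
eef_pos: [0.568, 0.2697, 0.0383]
tool_rot: [[-0.634, 0.774, 0.001], [0.774, 0.634, 0.0], [-0.0, 0.001, -1.0]]
ft_force: [-0.4, -1.1, -0.9]
opening: 0.576
gripper_force: 42.1
```

```bash
python3 - <<'E'
from h import *
plan(.568,.269,.0375,129.5)
E
```

```text
t 21.7 pos [0.568  0.2697 0.0383] yaw 129.3 tilt 0.05 open 0.58 F [-0.4 -1.1 -0.9] shift [-0.05 -0.05  0.08] rz -0.2
```

Emit:
arm_command(
  targets="0 0 0 0.1 0 0 0;0 0 0 0.15 0 0 0;0 0 0 0.15 0 0 0",
)

```text
time_s: 22.0
eef_pos: [0.568, 0.2698, 0.0376]
tool_rot: [[-0.634, 0.774, 0.001], [0.774, 0.634, 0.0], [-0.0, 0.001, -1.0]]
ft_force: [-3.0, -1.8, 10.6]
opening: 0.572
gripper_force: 43.3
```

Emit:
arm_command(
  targets="64 0 0 0 0 0 0;64 0 0 0 0 0 0;64 0 0 0 0 0 0;80 0 0 0 0 0 0;80 0 0 0 0 0 0",
)

```text
time_s: 22.5
eef_pos: [0.5677, 0.2695, 0.0362]
tool_rot: [[-0.634, 0.774, -0.0], [0.774, 0.634, -0.0], [0.0, -0.0, -1.0]]
ft_force: [-1.1, 0.8, -0.1]
opening: 0.797
gripper_force: 0.0
```

Emit:
arm_command(
  targets="100 0 0 0 0 0 0;100 0 0 -3 0 0 0;100 0 0 -8 0 0 0;100 0 0 -12 0 0 0",
  grip_force=30,
)

```text
time_s: 22.9
eef_pos: [0.5678, 0.2695, 0.158]
tool_rot: [[-0.634, 0.774, 0.0], [0.774, 0.634, -0.0], [-0.0, 0.0, -1.0]]
ft_force: [0.0, 1.4, 0.2]
opening: 0.998
gripper_force: 0.0
```

```bash
python3 - <<'E'
from h import *
plan(.666,.0865,.14,129.5)
E
```

```text
t 22.9 pos [0.5678 0.2695 0.158 ] yaw 129.3 tilt 0.0 open 1.0 F [0.  1.4 0.2] shift [-20.38  -4.     1.8 ] rz -0.2
```

Emit:
arm_command(
  targets="100 -4.8 -0.9 0 0 0 0;100 -9.6 -1.8 0 0 0 0;100 -14.4 -2.7 0 0 0 0;100 -19.2 -3.7 0.8 0 0 0;100 -20.3 -4 1.8 0 0 0",
)

```text
time_s: 23.4
eef_pos: [0.6679, 0.0828, 0.1386]
tool_rot: [[-0.631, 0.776, 0.003], [0.776, 0.631, -0.001], [-0.002, 0.001, -1.0]]
ft_force: [0.7, 0.7, 0.5]
opening: 1.002
gripper_force: 0.0
```

Emit:
arm_command(
  targets="100 0 0 0 0 0 0;100 0 0 0 0 0 0",
)

```text
time_s: 23.6
eef_pos: [0.6646, 0.0877, 0.1378]
tool_rot: [[-0.633, 0.774, -0.001], [0.774, 0.633, 0.0], [0.001, -0.001, -1.0]]
ft_force: [1.2, 0.6, 0.3]
opening: 1.002
gripper_force: 0.0
```

```bash
python3 - <<'E'
from h import *
eyes.read_camera('wrist')
for n in ('crimp_vial_long','crimp_vial_short'):
  for d in models.regions_of('wrist',n)[:2]:
    ys,xs=np.nonzero(d['region']); print(n,d['p'],xs.min(),xs.max(),ys.min(),ys.max(),len(xs))
for z in (.078,0): print(proj('wrist',[.6655,.0865,z]))
plan(.6655,.0865,.030,129.5)
E
```

```text
crimp_vial_long 0.64 300 338 215 282 2153
crimp_vial_short 0.63 0 76 5 60 2953
[314.44820763 267.96376666]
[314.865843   230.22494543]
t 23.8 pos [0.6651 0.0887 0.1388] yaw 129.4 tilt 0.03 open 1.0 F [ 0.3  0.6 -0.1] shift [-0.2  -0.11 10.88] rz -0.1
```

Emit:
arm_command(
  targets="100 -0.1 0.1 3 0 0 0;100 -0.1 0.1 6.5 0 0 0;100 -0.1 0.1 9.5 0 0 0;100 -0.1 0.1 10.8 0 0 0;60 -0.1 0.1 10.8 0 0 0",
)

```text
time_s: 24.25
eef_pos: [0.6654, 0.0878, 0.0289]
tool_rot: [[-0.634, 0.773, -0.003], [0.773, 0.635, -0.0], [0.002, -0.003, -1.0]]
ft_force: [0.8, 0.7, -0.2]
opening: 0.858
gripper_force: 0.0
```

Emit:
arm_command(
  targets="0 0 0 0 0 0 0;0 0 0 0 0 0 0;0 0 0 0 0 0 0;0 0 0 0 0 0 0;0 0 0 0 0 0 0",
)

```text
time_s: 24.75
eef_pos: [0.6678, 0.087, 0.0317]
tool_rot: [[-0.633, 0.774, 0.002], [0.774, 0.633, 0.0], [-0.001, 0.002, -1.0]]
ft_force: [-1.2, 0.5, 7.2]
opening: 0.259
gripper_force: 30.7
```

```bash
python3 - <<'E'
from h import *
plan(.5303,.3148,.15,129.5)
E
```

```text
t 24.8 pos [0.6678 0.087  0.0317] yaw 129.3 tilt 0.12 open 0.26 F [-1.2  0.5  7.2] shift [ 26.32   3.81 -11.85] rz -0.2
```

Emit:
arm_command(
  targets="0 0 0 -4 0 0 0;0 0 0 -8 0 0 0;0 0 0 -12 0 0 0;0 4 0.6 -12 0 0 0;0 8.4 1.2 -12 0 0 0",
)

```text
time_s: 25.25
eef_pos: [0.6241, 0.1595, 0.1526]
tool_rot: [[-0.631, 0.775, 0.004], [0.775, 0.631, 0.001], [-0.002, 0.004, -1.0]]
ft_force: [-1.3, 1.1, -0.5]
opening: 0.256
gripper_force: 30.1
```

Emit:
arm_command(
  targets="0 4.4 0.6 0 0 0 0;0 8.8 1.3 0 0 0 0;0 13.2 2 0 0 0 0;0 16 2.4 0 0 0 0;0 17.9 2.6 0 0 0 0",
)

```text
time_s: 25.75
eef_pos: [0.5283, 0.3164, 0.1507]
tool_rot: [[-0.635, 0.773, 0.0], [0.773, 0.635, 0.001], [0.0, 0.001, -1.0]]
ft_force: [0.4, -0.5, -1.0]
opening: 0.254
gripper_force: 30.1
```

Emit:
arm_command(
  targets="0 0 0 0 0 0 0;0 0 0 0 0 0 0",
)

```text
time_s: 25.95
eef_pos: [0.5297, 0.3145, 0.1506]
tool_rot: [[-0.634, 0.773, 0.0], [0.773, 0.634, -0.0], [-0.0, 0.0, -1.0]]
ft_force: [0.2, -0.9, -0.4]
opening: 0.262
gripper_force: 30.1
```

```bash
python3 - <<'E'
from h import *
plan(.5303,.3148,.0357,129.5)
eyes.read_camera('wrist')
for d in models.regions_of('wrist','soil_carrier')[:2]:
    ys,xs=np.nonzero(d['region']); print(d['p'],xs.min(),xs.max(),ys.min(),ys.max(),len(xs))
    t=ys<ys.min()+4; print(xs[t].min(),xs[t].max())
print('pred end edge row',proj('wrist',[.5303-.636*.026,.3148+.772*.026,.026]))
E
```

```text
t 25.9 pos [0.5297 0.3145 0.1506] yaw 129.4 tilt 0.03 open 0.26 F [ 0.2 -0.9 -0.4] shift [-0.02  0.06 11.49] rz -0.1
0.81 258 377 191 311 10741
258 376
pred end edge row [317.40462008 195.14491918]
```

Consistent within about 2 mm, so I'll lower the vial.

Emit:
arm_command(
  targets="0 0.1 0.1 3 0 0 0;0 0.1 0.1 6 0 0 0;0 0.1 0.1 8.5 0 0 0;0 0.1 0.1 10 0 0 0;0 0.1 0.1 10.7 0 0 0",
)

```text
time_s: 26.55
eef_pos: [0.5296, 0.3148, 0.0419]
tool_rot: [[-0.633, 0.774, -0.002], [0.774, 0.633, -0.001], [0.0, -0.002, -1.0]]
ft_force: [-0.5, -0.4, 0.6]
opening: 0.259
gripper_force: 30.1
```

Emit:
arm_command(
  targets="0 0 0 0.3 0 0 0;0 0 0 0.5 0 0 0;0 0 0 0.7 0 0 0;0 0 0 0.7 0 0 0;0 0 0 0.7 0 0 0",
)

```text
time_s: 27.05
eef_pos: [0.5301, 0.3161, 0.0369]
tool_rot: [[-0.634, 0.774, 0.001], [0.774, 0.634, 0.0], [-0.0, 0.001, -1.0]]
ft_force: [0.3, -0.5, -0.5]
opening: 0.258
gripper_force: 30.1
```

Emit:
arm_command(
  targets="0 0 0 0.1 0 0 0;0 0 0 0.1 0 0 0;0 0 0 0.1 0 0 0",
)

```text
time_s: 27.35
eef_pos: [0.53, 0.3161, 0.0357]
tool_rot: [[-0.634, 0.774, 0.001], [0.774, 0.634, 0.0], [-0.0, 0.001, -1.0]]
ft_force: [-1.4, -0.9, 3.7]
opening: 0.257
gripper_force: 30.5
```

Gentle contact, 3.7 N. Releasing.

Emit:
arm_command(
  targets="38 0 0 0 0 0 0;38 0 0 0 0 0 0;38 0 0 0 0 0 0;70 0 0 0 0 0 0;70 0 0 0 0 0 0",
)

```text
time_s: 27.85
eef_pos: [0.5297, 0.3159, 0.0352]
tool_rot: [[-0.634, 0.774, -0.0], [0.774, 0.634, -0.0], [0.0, -0.0, -1.0]]
ft_force: [0.5, 0.4, 0.1]
opening: 0.693
gripper_force: 0.0
```

Emit:
arm_command(
  targets="70 0 0 0 0 0 0;70 0 0 -3 0 0 0;70 0 0 -8 0 0 0;100 0 0 -13 0 0 0;100 0 0 -17 0 0 0",
)

```text
time_s: 28.35
eef_pos: [0.5301, 0.3161, 0.2082]
tool_rot: [[-0.634, 0.774, 0.002], [0.774, 0.634, 0.001], [-0.0, 0.002, -1.0]]
ft_force: [0.8, 0.4, -0.6]
opening: 0.996
gripper_force: 0.0
```

Emit:
arm_command(
  targets="100 0 0 0 0 0 0;100 0 0 0 0 0 0;100 0 0 0 0 0 0",
)

```text
time_s: 28.65
eef_pos: [0.529, 0.3154, 0.204]
tool_rot: [[-0.634, 0.774, -0.002], [0.774, 0.634, -0.001], [0.0, -0.002, -1.0]]
ft_force: [-0.1, -0.1, 0.8]
opening: 0.999
gripper_force: 0.0
```

```bash
python3 - <<'E'
from h import *
plan(.53,.316,.2,129.5)
for c in ('wrist','top','scene'):
    save(c,'end_'+c); K,E=ext(c)
    for n in 'round_bottle jar screw_vial_a crimp_vial_long crimp_vial_short wash_bottle crimper'.split():
        for d in models.find_in(c,n)[:2]:
            if d['p']>.5: w=E[:3,:3]@np.array(d['xyz'])+E[:3,3]; print(c,n,round(d['p'],2),w.round(3))
E
```

```text
t 28.6 pos [0.529  0.3154 0.204 ] yaw 129.3 tilt 0.12 open 1.0 F [-0.1 -0.1  0.8] shift [-0.02  0.12  0.4 ] rz -0.2
wrist round_bottle 0.56 [0.522 0.324 0.081]
wrist jar 0.69 [0.561 0.28  0.069]
wrist crimp_vial_long 0.6 [0.524 0.325 0.081]
wrist crimp_vial_short 0.79 [0.46  0.086 0.03 ]
wrist wash_bottle 0.53 [0.544 0.299 0.01 ]
top round_bottle 0.71 [ 0.472 -0.347  0.081]
top jar 0.8 [0.562 0.264 0.067]
top screw_vial_a 0.62 [ 0.404 -0.266  0.091]
top screw_vial_a 0.51 [ 0.437 -0.309  0.083]
top crimp_vial_short 0.54 [0.458 0.075 0.044]
top wash_bottle 0.69 [0.488 0.559 0.111]
top crimper 0.95 [ 0.468 -0.543  0.02 ]
scene round_bottle 0.67 [ 0.495 -0.352  0.071]
scene jar 0.81 [0.579 0.264 0.062]
scene screw_vial_a 0.8 [ 0.456 -0.309  0.062]
scene screw_vial_a 0.72 [ 0.419 -0.274  0.062]
scene crimp_vial_long 0.64 [0.536 0.32  0.062]
scene wash_bottle 0.84 [0.511 0.565 0.089]
scene crimper 0.9 [ 0.491 -0.531  0.018]
```

```bash
python3 -c "
from h import *
print(ticket.close_job())"
```

```text
the job is handed in; nothing more can be done
None
```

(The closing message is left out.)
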